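# Run the tube plate out to the gauge pin and hold it

### The arm

A 7-joint arm with a two-finger parallel gripper is mounted at the origin on the work surface. World frame = base frame: x ahead of the robot, y to its left, z up, the work surface at z = 0. Lengths are in m, angles in rad, forces in N, time in s.
With the tool pointing down it reaches from about 0.35 to 0.9 m from the base axis. Payload 7.2 kg.
Tool frame: the origin (TCP) lies midway between the tips of the shut fingers; the grasp point (between the pads) lies 19 mm behind it; z points along the fingers, y is the direction in which the jaws open and shut (so a half turn about z gives the same grasp; the last joint's range is limited). The gripper opens to 88 mm and grips with 3 to 60 N. Pads are 20 mm wide; open, the fingers measure 115 mm over their backs; the gripper's body (75 mm by 178 mm) begins 61 mm behind the grasp point.
Start: joints at [-0.068, 0.411, -0.013, 1.596, 0.006, 1.134, -0.082], TCP at [0.625, -0, 0.223] pointing down, gripper open.
Joint ranges: [-2.95, 2.95], [-0.29, 1.99], [-1.47, 1.44], [0.14, 2.54], [-1.03, 4.17], [0.13, 1.85], [-2.86, 2.86]. Speed limits (rad/s): [2.39, 2.39, 3.01, 3.01, 3.14, 3.14, 3.14].

### API

Orientations are given as [roll, pitch, yaw] about the fixed x, y, z axes, in that order (R = Rz(yaw) Ry(pitch) Rx(roll)).
In Python, from cell import r gives the robot as it stands.
- The arm moves only by the tool jog_arm, never from a script. Its argument "series" is a list that holds one entry, the list of rows, each a list of 7 numbers: the turn, a rotation vector about the tool's x, y, z in degrees, then the shift along the tool's x, y, z in m, then the opening, from -1 (shut) to 1 (fully open), so that 0 is half open. In form: [[[rx, ry, rz, x, y, z, claw], ...]]. A call has 1 to 20 rows; each row shifts and turns the commanded pose from where the row before left it, along the tool's axes as they then stand; what a row does not reach is not made up. A row lasts 1/8 s, in which the tool goes at most 62.5 mm and 10.7 degrees, less where a joint would pass 70% of its speed; a pose out of reach is approached as far as the arm can. A call is refused whole if a number of a shift passes 0.0625 or a number of a turn 10.7, either way. A call with a gripper value outside its range is refused whole. The fingers move at their own pace and stop on an object; "squeeze" is the grip in N (left out, the last holds). Time passes only in rows, so rows that do not move let the fingers close. It gives the time, the measured TCP pose, the force and the opening at its end, in the units of the state.
- r.sense(): the state, without advancing time (a new reading comes with each control period).
- r.camera(name): name is "scene" or "side" or "wrist"; returns (picture, depth): 480x640x3 uint8, red, green, blue; 480x640 float32, m along the optical axis (not along the pixel's ray), 0 where there is no reading.
- r.get_calibration(name): a dict with "intrinsics" (3x3 intrinsics, pixels), "R" (3x3) and "t" (3): a world point X has camera coordinates R X + t. Camera axes: x right, y down, z forward; pixel columns grow to the right and rows downward; lengths in m; the calibration is good to about 2 mm. A picture is of the moment at which its call begins: read the wrist's pose just before it. get_calibration takes no time and is no camera call; for the wrist camera it gives the pose at the moment of the call.
- r.hand_in(): hands the job in, once; it reports no verdict.
The state is a dict: "clock": time; "joint_positions": joint angles; "joint_velocities": joint speeds; "tau": joint torques, N m; "tool_pos": TCP position; "ee_rot": TCP orientation; "wrist_force": force on the tool from outside, world axes, zero at the start; "wrist_torque": the same for the moment, N m; "finger_gap": opening from 0.0 (shut) to 1.0 (fully open).
Only numpy, scipy, OpenCV 4.12 (cv2) and the standard library are available. Lean on these libraries where they do the work, as an engineer would, in place of code of your own. Each camera call takes 0.05 s, during which the arm holds its last target.

### The job

The white tube plate has to stick out over the end of the metal riser so that tubes can be hung in its holes. First take away the capped bottle that stands in its way and stand it upright on the square rubber mat, wholly on the mat. Then slide the plate straight out along the riser, flat and square with it, until its leading edge is level with the upright gauge pin; it would tip there by itself, so finish while still holding it level in that place, without letting go, and leave everything else as it stands.

Things in the scene. Friction and masses are not known exactly. Their poses are not given: they have to be found in the camera images.
- riser: Fixed dark steel bench riser: a flat deck 160 (x) by 300 (y) mm, 12 mm thick, top at height 80 mm, on two end panels. Origin at the bench surface under the deck's centre. The plate slides out along the riser's own -y, over the deck's end edge at y = -150 mm, along the deck's centre line (x = 0).
- plate: Loose white plastic plate flat on the riser, 110 (x) by 260 (y) by 12 mm, 0.25-0.42 kg, two rows of four 18 mm holes in the leading part. Origin: centre of underside; -y leads, z up. Upright grip tab at y = +100: 60 wide (x), 14 thick (y), rising 42 mm above the top face. Starts within 0.06 rad of the riser, leading edge 0-20 mm inside its end; tips unless its rear is held once 150 mm sticks out.
- plate_front (a point): Middle of the plate's leading edge, on its top face: plate frame (0, -130, 12) mm. Axes as the plate's.
- plate_grip (a point): Top centre of the plate's grip tab: plate frame (0, 100, 54) mm, so 230 mm behind the leading edge. Axes as the plate's; pinch the tab with the fingers closing along y (14 mm).
- bottle: Loose white round plastic bottle with a narrower grey screw cap, 52 mm in diameter, 150 mm tall with cap, 0.15 to 0.29 kg, standing on the bench just off the riser's end, in the plate's way. Straight sides up to 97 mm, then tapering to a neck; cap 25 mm in diameter, from 134 to 150 mm height. Origin at the centre of its underside, z up.
- mat: Fixed square flat dark rubber mat on the bench, 120 by 120 by 4 mm, origin at the centre of its underside. The bottle's centre must come within 50 mm of its centre.
- gauge: Fixed steel gauge: round foot 44 mm across, 10 mm high, upright pin 8 mm thick to 120 mm height, beside the plate's way: 84-96 mm from the riser's centre line on its +x side, 165-195 mm out from the deck's end edge. Origin: centre of the foot's underside; axes parallel to the riser's.
- gauge_top (a point): Top of the gauge pin, on its axis, 120 mm above the bench; axes parallel to the riser's. The mark: the plate's leading edge must have the same position as this point along the riser's y.
- jar: Bystander: low white jar 60 mm in diameter, 65 mm tall, on the robot's side of the riser. Origin at the centre of its underside.
- flask: Bystander: conical glass flask with stopper, 68 mm wide, 100 mm tall, beyond the riser. Origin at the centre of its underside.
- beaker: Bystander: glass beaker 70 mm wide, 85 mm tall, at the far right. Origin at the centre of its underside.
- spatula: Bystander: steel spatula 190 mm long lying on the bench beyond the mat.
Mind the look-alikes: they are no part of the job. What is shaped like the bottle but red is not meant.

How it is judged:
By the outcome, as a careful person would: the job done as asked, in the order asked, and still so for the second after the job is handed in, while the arm keeps its last pose, push and grip.
It also fails if it takes over 51 s, if anything falls off the work surface, if the arm or the gripper's body presses on something with over 40 N, if the wrist force passes 120 N, or if a joint passes its speed limit or range.

## Working session

There is one attempt and no reset: what is moved stays moved. The work goes in short steps, Python scripts to look and compute and a tool call to move; the robot and the scene stay as the last step left them, time stands still between calls to the robot, and variables do not carry over. Pictures are saved under pics/ and viewed, and the job is handed in when it is done.

Besides the shell and the picture viewer there is one more tool, called after "Emit:" by a JSON object that holds its "fn" and its "kwargs". jog_arm: Moves the arm, as the interface text tells. Its arguments: {"type":"object","properties":{"series":{"type":"array"},"squeeze":{"type":"number"}},"required":["series"]}

```bash
ls; mkdir -p pics
python3 - <<'E'
from cell import r
import cv2,numpy as np
s=r.sense();print({k:np.round(v,4).tolist() for k,v in s.items()})
for n in ["scene","side","wrist"]:
    c=r.get_calibration(n);p,d=r.camera(n)
    cv2.imwrite(f"pics/{n}0.png",p[:,:,::-1]);np.savez(f"{n}0.npz",p=p,d=d,K=c["intrinsics"],R=c["R"],t=c["t"])
    print(n,np.round(c["intrinsics"],1).tolist(),np.round(c["R"],3).tolist(),np.round(c["t"],3))
E
```

```text
pics
{'clock': 0.0, 'joint_positions': [-0.0682, 0.4119, -0.0128, 1.5971, 0.0056, 1.1343, -0.0822], 'joint_velocities': [-0.0009, 0.0004, 0.0003, 0.0018, -0.0003, -0.0008, -0.0004], 'tau': [-0.0003, -58.7956, 0.6417, -29.1074, -0.0538, 0.0184, 0.0002], 'tool_pos': [0.6245, -0.0, 0.2218], 'ee_rot': [-3.14, 0.0001, 1.5709], 'wrist_force': [-0.3337, -0.6349, -1.1078], 'wrist_torque': [0.0183, 0.0102, -0.005], 'finger_gap': 0.9978}
scene [[505.0, 0.0, 316.6], [0.0, 505.0, 242.5], [0.0, 0.0, 1.0]] [[-0.262, 0.965, 0.01], [0.665, 0.187, -0.723], [-0.7, -0.183, -0.69]] [ 0.249 -0.248  1.483]
side [[444.0, 0.0, 310.6], [0.0, 444.0, 240.2], [0.0, 0.0, 1.0]] [[-0.995, -0.102, -0.02], [-0.057, 0.693, -0.719], [0.087, -0.714, -0.695]] [0.564 0.168 1.02 ]
wrist [[330.4, 0.0, 319.3], [0.0, 330.4, 236.9], [0.0, 0.0, 1.0]] [[1.0, 0.002, -0.001], [0.002, -0.968, 0.252], [-0.001, -0.252, -0.968]] [-0.625 -0.031  0.389]
```

View pics/scene0.png

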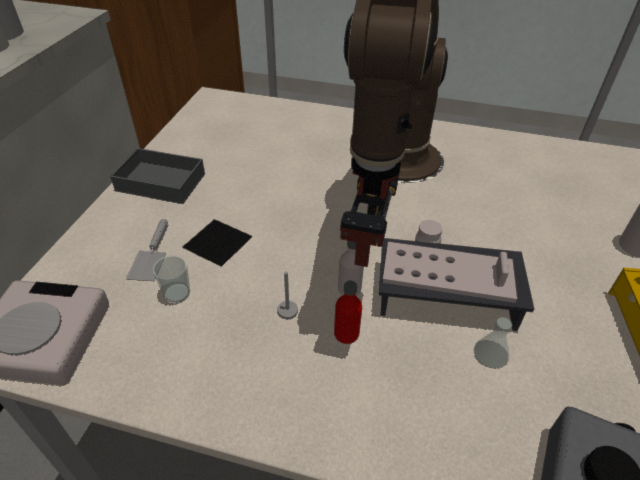

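View pics/side0.png

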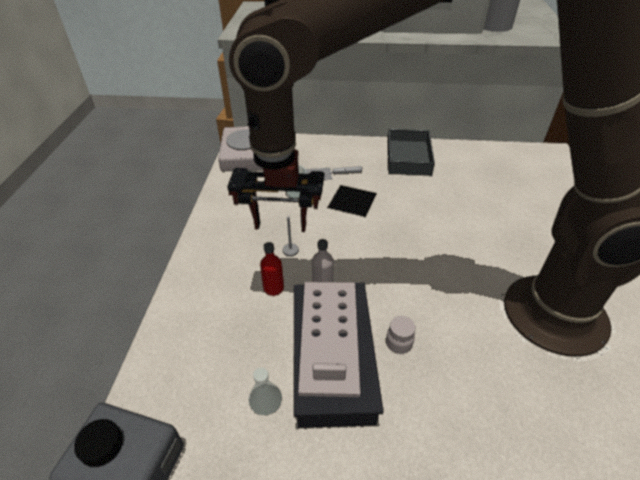

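View pics/wrist0.png

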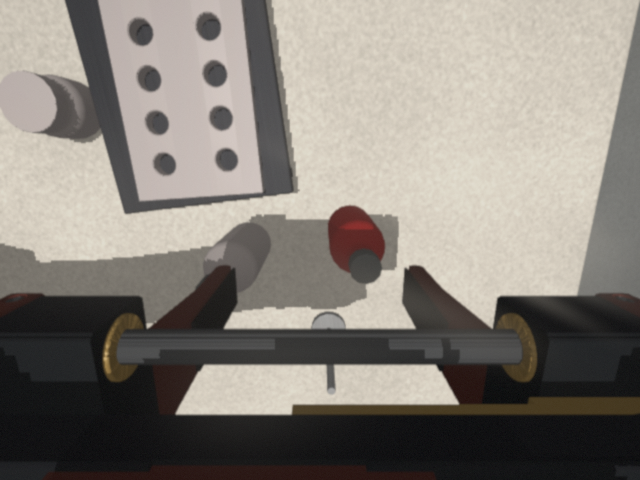

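```bash
cat > h.py <<'E'
import numpy as np,cv2
def load(n):
    z=np.load(n+".npz");return z["p"],z["d"],z["K"],z["R"],z["t"]
def cloud(f):
    p,d,K,R,t=f
    v,u=np.mgrid[0:480,0:640]
    c=np.stack([(u-K[0,2])/K[0,0]*d,(v-K[1,2])/K[1,1]*d,d],-1)
    W=(c-t)@R; W[d<=0]=np.nan
    return W
def plane(f,uv,z):
    p,d,K,R,t=f
    uv=np.atleast_2d(uv).astype(float)
    ray=np.c_[(uv[:,0]-K[0,2])/K[0,0],(uv[:,1]-K[1,2])/K[1,1],np.ones(len(uv))]@R
    C=-R.T@t
    return C+ray*((z-C[2])/ray[:,2])[:,None]
def proj(f,X):
    p,d,K,R,t=f
    c=np.atleast_2d(X)@R.T+t
    return (c[:,:2]/c[:,2:])@np.diag([K[0,0],K[1,1]])+K[:2,2]
E
python3 - <<'E'
from h import *
for n in ["scene0","side0","wrist0"]:
    f=load(n);W=cloud(f);p=f[0].astype(int);V=p.max(2)
    roi=(W[...,0]>.4)&(W[...,0]<.9)&(W[...,1]>-.1)&(W[...,1]<.4)
    for nm,m in [("plate",roi&(abs(W[...,2]-.092)<.006)&(V>120)),("deck",roi&(abs(W[...,2]-.080)<.006)&(V<100))]:
        m=cv2.morphologyEx(m.astype(np.uint8),cv2.MORPH_OPEN,np.ones((3,3)))
        k,l,st,_=cv2.connectedComponentsWithStats(m)
        if k<2: print(n,nm,"none");continue
        i=1+st[1:,4].argmax();q=W[l==i]
        z=.092 if nm=="plate" else .08
        vv,uu=np.nonzero(l==i); P=plane(f,np.c_[uu,vv],z)
        rc=cv2.minAreaRect((P[:,:2]*1000).astype(np.float32))
        print(n,nm,st[i].tolist(),"z",np.round(np.nanmedian(q[:,2]),4),[np.round(x,1) for x in rc],np.round(cv2.boxPoints(rc)).tolist())
    # mat, bottle
    m=(abs(W[...,2]-.004)<.008)&(V<50)&(W[...,1]<0)&(W[...,0]>.25)&(W[...,0]<.9)
    m=cv2.morphologyEx(m.astype(np.uint8),cv2.MORPH_OPEN,np.ones((3,3)))
    k,l,st,_=cv2.connectedComponentsWithStats(m)
    for i in range(1,k):
        if st[i,4]<150: continue
        vv,uu=np.nonzero(l==i);P=plane(f,np.c_[uu,vv],.004);rc=cv2.minAreaRect((P[:,:2]*1000).astype(np.float32))
        print(n,"mat?",st[i].tolist(),[np.round(x,1) for x in rc])
    m=(W[...,2]>.02)&(W[...,2]<.16)
    k,l,st,ce=cv2.connectedComponentsWithStats(m.astype(np.uint8))
    for i in range(1,k):
        if st[i,4]>60:
            q=W[l==i];print("  obj",st[i].tolist(),np.round(np.nanmean(q,0),3),np.round(np.nanmin(q,0),3),np.round(np.nanmax(q,0),3))
E
python3 -c "
from h import *
a=cv2.resize(cv2.imread('pics/scene0.png')[200:360,230:430],(800,640))[:600]
cv2.imwrite('pics/c1.png',a)
a=cv2.resize(cv2.imread('pics/side0.png')[210:310,230:380],(780,520))
cv2.imwrite('pics/c2.png',a)"
```

```text
scene0 plate [383, 242, 134, 57, 4119] z 0.0931 [array([508.9, 159.5]), array([110. , 259.5]), np.float64(3.8)] [[445.0, 285.0], [463.0, 26.0], [572.0, 34.0], [555.0, 293.0]]
scene0 deck [379, 251, 155, 60, 2278] z 0.0809 [array([504.5, 170.1]), array([164.4, 299.9]), np.float64(7.6)] [[403.0, 308.0], [443.0, 11.0], [606.0, 32.0], [566.0, 330.0]]
scene0 mat? [185, 221, 65, 44, 1616] [array([ 479.8, -374.7]), array([116.6, 117. ]), np.float64(74.0)]
  obj [0, 0, 236, 142, 9965] [-0.277 -1.109  0.089] [-0.974 -1.649  0.02 ] [ 0.273 -0.891  0.16 ]
  obj [264, 0, 10, 20, 166] [-0.888 -0.717  0.059] [-0.914 -0.737  0.021] [-0.871 -0.701  0.099]
  obj [615, 17, 25, 42, 430] [-0.889  0.716  0.092] [-0.923  0.699  0.02 ] [-0.872  0.737  0.16 ]
  obj [400, 115, 34, 55, 1110] [0.051 0.04  0.086] [-0.013  0.002  0.02 ] [0.084 0.078 0.16 ]
  obj [110, 148, 94, 51, 1922] [ 0.306 -0.619  0.038] [ 0.225 -0.722  0.02 ] [ 0.376 -0.517  0.055]
  obj [621, 204, 19, 47, 515] [0.237 0.568 0.057] [0.201 0.558 0.02 ] [0.26  0.592 0.116]
  obj [152, 219, 13, 21, 69] [ 0.495 -0.519  0.022] [ 0.458 -0.528  0.
[... 2599 characters left out ...]
 181.0], [466.0, 26.0], [576.0, 34.0], [565.0, 189.0]]
wrist0 deck [66, 0, 184, 213, 5741] z 0.0796 [array([490.8, 106.3]), array([118.4, 175. ]), np.float64(7.5)] [[421.0, 185.0], [444.0, 12.0], [561.0, 27.0], [538.0, 201.0]]
  obj [65, 0, 229, 214, 37961] [0.513 0.109 0.087] [0.42  0.012 0.068] [0.601 0.188 0.094]
  obj [0, 70, 94, 68, 4956] [0.37  0.111 0.054] [0.335 0.082 0.02 ] [0.391 0.141 0.068]
  obj [328, 207, 57, 77, 3250] [ 0.657 -0.008  0.108] [ 0.635 -0.041  0.02 ] [0.685 0.01  0.152]
  obj [195, 224, 74, 68, 2622] [ 0.55  -0.025  0.086] [ 0.517 -0.06   0.02 ] [ 0.568 -0.011  0.151]
  obj [327, 364, 9, 30, 235] [ 0.637 -0.146  0.106] [ 0.633 -0.152  0.081] [ 0.641 -0.144  0.121]
```

View pics/c1.png

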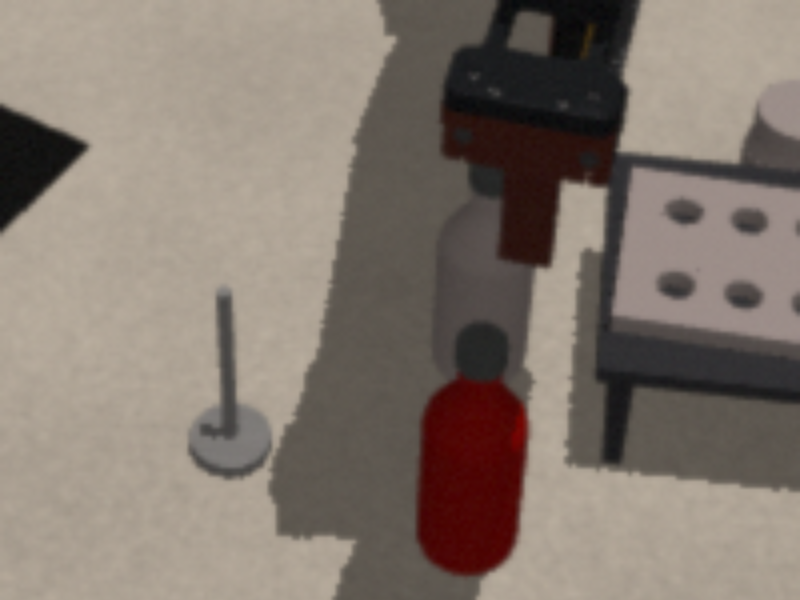

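View pics/c2.png

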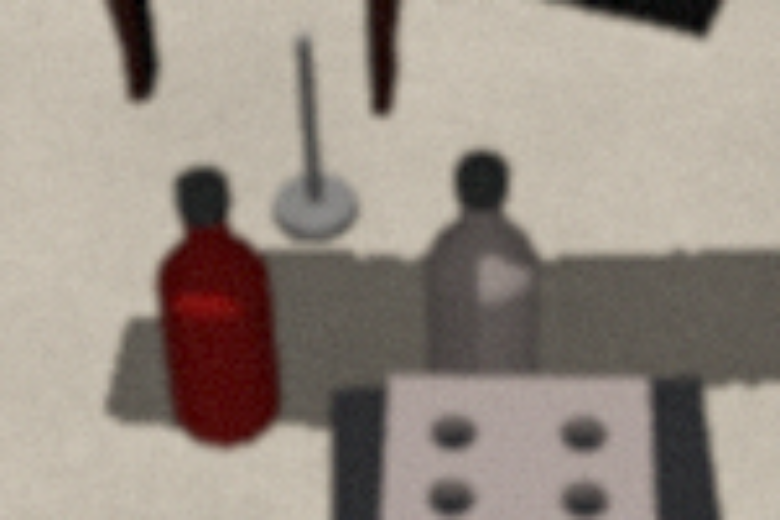

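Candidates for "the bottle": a white one (scene 350,270; side 322,262; wrist 238,258) and a red one (scene 347,315; side 271,270). White with a grey cap, just off the riser's end, is the one meant; the crops confirm it. Next I refine its position and the gauge's.

Run:
```python
from h import *
from scipy.optimize import least_squares
for n in ["scene0","side0","wrist0"]:
    f=load(n);W=cloud(f);p=f[0].astype(int)
    C=-f[3].T@f[4]
    for nm,cx,cy,bands in [("white",.545,-.03,[(.035,.095,.026),(.136,.147,.0125)]),("red",.66,-.01,[(.03,.095,.026)]),("gaugepin",.637,-.148,[(.05,.118,.004)])]:
        R0=.045 if nm!="gaugepin" else .02
        for a,b,rad in bands:
            m=(abs(W[...,0]-cx)<R0)&(abs(W[...,1]-cy)<R0)&(W[...,2]>a)&(W[...,2]<b)
            m=cv2.erode(m.astype(np.uint8),np.ones((2,2)))>0 if nm!="gaugepin" else m
            q=W[m]
            if len(q)<15: continue
            s=least_squares(lambda c:np.hypot(q[:,0]-c[0],q[:,1]-c[1])-rad,[cx,cy],loss="soft_l1",f_scale=.002)
            print(n,nm,(a,b),len(q),np.round(s.x,4),"rms",np.round(np.sqrt(np.mean(s.fun**2)),4))
    m=(abs(W[...,0]-.637)<.012)&(abs(W[...,1]+.148)<.012)&(W[...,2]>.112)&(W[...,2]<.13)
    vv,uu=np.nonzero(m)
    if len(vv): print(n,"pin top px",uu.min(),uu.max(),vv.min(),vv.max(), np.round(plane(f,[(uu[vv==vv.min()].mean(),vv.min()+1)],.12),4))
    m=(abs(W[...,0]-.49)<.15)&(abs(W[...,1]-.26)<.06)&(W[...,2]>.129)&(W[...,2]<.139)
    if m.sum()>10:
        vv,uu=np.nonzero(m);P=plane(f,np.c_[uu,vv],.134);print(n,"tab",m.sum(),[np.round(x,1) for x in cv2.minAreaRect((P[:,:2]*1000).astype(np.float32))])
```

```text
scene0 white (0.035, 0.095) 332 [ 0.5398 -0.0375] rms 0.0011
scene0 white (0.136, 0.147) 16 [ 0.54   -0.0379] rms 0.0006
scene0 red (0.03, 0.095) 485 [ 0.6586 -0.0173] rms 0.0009
scene0 gaugepin (0.05, 0.118) 89 [ 0.6353 -0.1495] rms 0.0009
scene0 pin top px 284 287 271 277 [[ 0.6333 -0.15    0.12  ]]
scene0 tab 169 [array([506.2, 258. ]), array([62. , 14.7]), np.float64(4.8)]
side0 white (0.035, 0.095) 323 [ 0.542  -0.0388] rms 0.0011
side0 white (0.136, 0.147) 17 [ 0.5417 -0.0387] rms 0.0016
side0 red (0.03, 0.095) 358 [ 0.6608 -0.0188] rms 0.0011
side0 gaugepin (0.05, 0.118) 63 [ 0.6365 -0.1503] rms 0.0013
side0 pin top px 287 289 216 220 [[ 0.6356 -0.1485  0.12  ]]
side0 tab 222 [array([504.8, 261.7]), array([56.8, 15.2]), np.float64(2.1)]
wrist0 white (0.035, 0.095) 912 [ 0.5414 -0.0374] rms 0.0005
wrist0 red (0.03, 0.095) 616 [ 0.6606 -0.0172] rms 0.0006
wrist0 gaugepin (0.05, 0.118) 185 [ 0.6367 -0.1491] rms 0.0004
wrist0 pin top px 327 335 382 393 [[ 0.636  -0.1404  0.12  ]]
```

Emit:
{"fn": "jog_arm", "kwargs": {"series": [[[0,0,0,-0.01,-0.02,0,1],[0,0,0,-0.01,-0.022,0,1],[0,0,0,-0.01,-0.022,0,1],[0,0,0,-0.0078,-0.0195,0,1],[0,0,0,0,0,0,1],[0,0,0,0,0,0.02,1],[0,0,0,0,0,0.02,1],[0,0,0,0,0,0.02,1],[0,0,0,0,0,0,1],[0,0,0,0,0,0,1]]], "squeeze": 25}}

```text
clock: 1.4
tool_pos: [0.5423, -0.0375, 0.1632]
ee_rot: [3.141, -0.0, 1.571]
wrist_force: [0.4, -0.2, -0.1]
finger_gap: 0.997
```

Emit:
{"fn": "jog_arm", "kwargs": {"series": [[[0,0,0,0,-0.001,0.02,1],[0,0,0,0,0,0.02,1],[0,0,0,0,0,0.02,1],[0,0,0,0,0,0.018,1],[0,0,0,0,0,0.009,1],[0,0,0,0,0,0,1],[0,0,0,0,0,0,1]]]}}

```text
clock: 2.28
tool_pos: [0.5412, -0.0378, 0.0765]
ee_rot: [3.14, -0.0, 1.571]
wrist_force: [0.1, 0.6, 0.4]
finger_gap: 1.004
```

Emit:
{"fn": "jog_arm", "kwargs": {"series": [[[0,0,0,0,0,0,-1],[0,0,0,0,0,0,-1],[0,0,0,0,0,0,-1],[0,0,0,0,0,0,-1],[0,0,0,0,0,0,-1],[0,0,0,0,0,0,-1]]], "squeeze": 25}}

```text
clock: 3.02
tool_pos: [0.5405, -0.0378, 0.0757]
ee_rot: [-3.142, -0.0, 1.571]
wrist_force: [-0.5, 0.4, 1.5]
finger_gap: 0.585
```

Emit:
{"fn": "jog_arm", "kwargs": {"series": [[[0,0,0,0,0,-0.01,-1],[0,0,0,0,0,-0.02,-1],[0,0,0,0,0,-0.02,-1],[0,0,0,0,0,-0.02,-1],[0,0,0,0,0,-0.01,-1],[0,0,0,0,0,0,-1],[0,0,0,0,0,0,-1]]]}}

```text
clock: 3.9
tool_pos: [0.54, -0.0378, 0.1549]
ee_rot: [-3.14, 0.0, 1.571]
wrist_force: [-0.0, 0.0, -2.0]
finger_gap: 0.585
```

```bash
python3 - <<'E'
from r_ import * if False else None
E
python3 - <<'E'
from cell import r
import cv2,numpy as np
s=r.sense();print(s["clock"],s["tool_pos"],s["wrist_force"],s["finger_gap"])
for n in ["side","wrist"]:
    c=r.get_calibration(n);p,d=r.camera(n)
    cv2.imwrite(f"pics/{n}1.png",p[:,:,::-1]);np.savez(f"{n}1.npz",p=p,d=d,K=c["intrinsics"],R=c["R"],t=c["t"])
E
```

```text
3.9 [ 0.53997093 -0.03780322  0.15491788] [-0.03799072  0.01794306 -1.97436123] 0.585085207060784  File "<stdin>", line 1
    from r_ import * if False else None
                     ^^
SyntaxError: invalid syntax
```

View pics/side1.png

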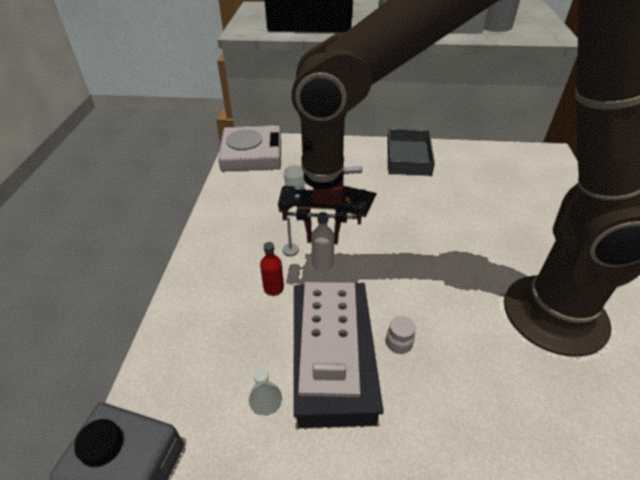

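The side view shows the white bottle held upright in the jaws (322,250), off the bench; the red one hasn't moved (271,270). On to the mat.

Emit:
{"fn": "jog_arm", "kwargs": {"series": [[[0,0,0,-0.01,-0.002,0,-1],[0,0,0,-0.02,-0.004,0,-1],[0,0,0,-0.03,-0.005,0,-1],[0,0,0,-0.03,-0.005,0,-1],[0,0,0,-0.03,-0.005,0,-1],[0,0,0,-0.03,-0.005,0,-1],[0,0,0,-0.03,-0.005,0,-1],[0,0,0,-0.03,-0.005,0,-1],[0,0,0,-0.03,-0.005,0,-1],[0,0,0,-0.03,-0.005,0,-1],[0,0,0,-0.03,-0.006,0,-1],[0,0,0,-0.02,-0.005,0,-1],[0,0,0,-0.015,-0.003,0,-1],[0,0,0,0,0,0,-1],[0,0,0,0,0,0,-1]]]}}

```text
clock: 5.88
tool_pos: [0.481, -0.3716, 0.1555]
ee_rot: [3.142, -0.001, 1.572]
wrist_force: [0.1, 0.6, -2.8]
finger_gap: 0.584
```

Emit:
{"fn": "jog_arm", "kwargs": {"series": [[[0,0,0,0,0,0.02,-1],[0,0,0,0,0,0.02,-1],[0,0,0,0,0,0.02,-1],[0,0,0,0,0,0.009,-1],[0,0,0,0,0,0,-1],[0,0,0,0,0,0,-1],[0,0,0,0,0,0,-1]]]}}

```text
clock: 6.75
tool_pos: [0.481, -0.373, 0.0875]
ee_rot: [3.14, 0.001, 1.571]
wrist_force: [-0.0, 0.3, -2.0]
finger_gap: 0.583
```

Emit:
{"fn": "jog_arm", "kwargs": {"series": [[[0,0,0,0,0,0.004,-1],[0,0,0,0,0,0.003,-1],[0,0,0,0,0,0.001,-1],[0,0,0,0,0,0,-1],[0,0,0,0,0,0,-1],[0,0,0,0,0,0,-1]]]}}

```text
clock: 7.5
tool_pos: [0.4806, -0.373, 0.0797]
ee_rot: [3.141, 0.0, 1.571]
wrist_force: [-2.9, 2.0, 7.6]
finger_gap: 0.583
```

Emit:
{"fn": "jog_arm", "kwargs": {"series": [[[0,0,0,0,0,-0.0005,0.2],[0,0,0,0,0,0,0.3],[0,0,0,0,0,0,0.6],[0,0,0,0,0,0,1],[0,0,0,0,0,0,1],[0,0,0,0,0,0,1],[0,0,0,0,0,0,1],[0,0,0,0,0,-0.02,1],[0,0,0,0,0,-0.02,1],[0,0,0,0,0,-0.03,1],[0,0,0,0,0,-0.03,1],[0,0,0,0,0,-0.03,1],[0,0,0,0,0,-0.02,1]]]}}

```text
clock: 9.12
tool_pos: [0.4807, -0.3731, 0.2308]
ee_rot: [3.14, 0.001, 1.571]
wrist_force: [0.2, 0.6, -0.1]
finger_gap: 1.001
```

```bash
cat > snap.py <<'E'
import sys
from cell import r
import cv2,numpy as np
k=sys.argv[1]
s=r.sense();print(s["clock"],np.round(s["tool_pos"],4),np.round(s["ee_rot"],4),np.round(s["wrist_force"],1),s["finger_gap"],np.round(s["joint_positions"],3))
for n in sys.argv[2:]:
    c=r.get_calibration(n);p,d=r.camera(n)
    cv2.imwrite(f"pics/{n}{k}.png",p[:,:,::-1]);np.savez(f"{n}{k}.npz",p=p,d=d,K=c["intrinsics"],R=c["R"],t=c["t"])
E
python3 snap.py 2 scene
```

```text
9.125 [ 0.4807 -0.3731  0.2308] [3.1403e+00 9.0000e-04 1.5707e+00] [ 0.2  0.6 -0.1] 1.0007369222003253 [ 0.494  0.374  0.116  1.637 -0.047  1.132  0.622]
```

View pics/scene2.png

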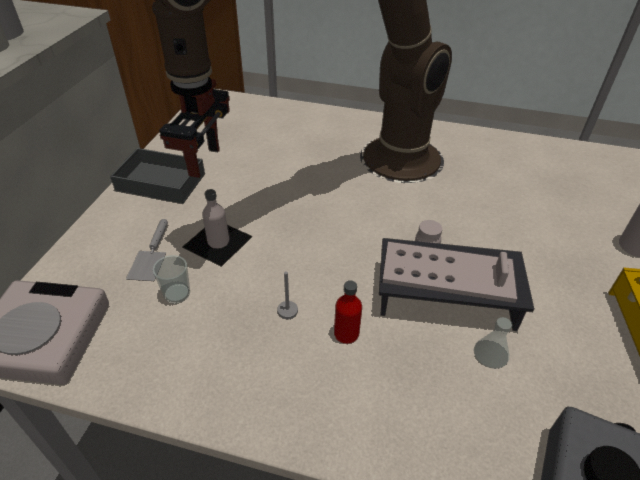

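Emit:
{"fn": "jog_arm", "kwargs": {"series": [[[0,0,0,0.02,0.001,0,1],[0,0,0,0.03,0.001,0,1],[0,0,0,0.04,0.001,0,1],[0,0,0,0.04,0.001,0,1],[0,0,0,0.04,0.002,0,1],[0,0,0,0.04,0.002,0,1],[0,0,0,0.04,0.002,0,1],[0,0,0,0.04,0.002,0,1],[0,0,0,0.04,0.002,0,1],[0,0,0,0.04,0.002,0,1],[0,0,0,0.04,0.002,0,1],[0,0,0,0.04,0.002,0,1],[0,0,0,0.04,0.002,0,1],[0,0,0,0.04,0.002,0,1],[0,0,0,0.04,0,0,1],[0,0,0,0.03,0,0,1],[0,0,0,0.02,0,0,1],[0,0,0,0.012,0,0,1],[0,0,0,0,0,0,1]]]}}

```text
clock: 11.55
tool_pos: [0.5041, 0.2594, 0.2288]
ee_rot: [-3.141, 0.0, 1.572]
wrist_force: [0.8, -0.3, 0.2]
finger_gap: 1.007
```

Emit:
{"fn": "jog_arm", "kwargs": {"series": [[[0,0,-10,0,0,0,1],[0,0,-10,0,0,0,1],[0,0,-10,0,0,0,1],[0,0,-10,0,0,0,1],[0,0,-10,0,0,0,1],[0,0,-10,0,0,0,1],[0,0,-10,0,0,0,1],[0,0,-10,0,0,0,1],[0,0,-10,0,0,0,1],[0,0,-4,0,0,0,1],[0,0,0,0,0,0,1],[0,0,0,0,0,0,1]]]}}

```text
clock: 13.05
tool_pos: [0.5047, 0.2583, 0.2291]
ee_rot: [-3.141, 0.0, -3.075]
wrist_force: [-0.3, -0.1, -0.7]
finger_gap: 1.001
```

```bash
python3 snap.py 3 scene side wrist
```

```text
13.05 [0.5047 0.2583 0.2291] [-3.1412e+00  1.0000e-04 -3.0746e+00] [-0.3 -0.1 -0.7] 1.0010643420178182 [-0.148  0.358 -0.531  1.705  0.198  1.132  0.903]
```

View pics/wrist3.png

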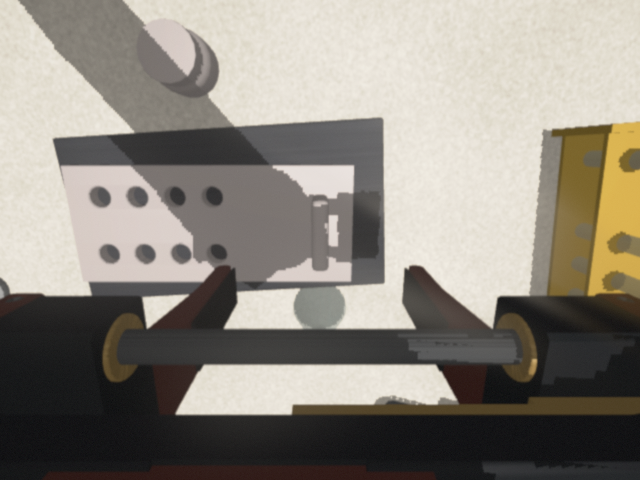

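View pics/side3.png

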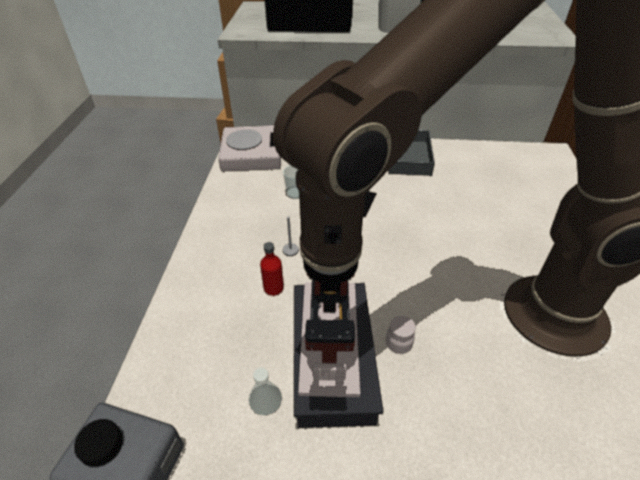

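Run:
```python
from h import *
def rect(f,m,z,nm):
    m=cv2.morphologyEx(m.astype(np.uint8),cv2.MORPH_OPEN,np.ones((3,3)))
    k,l,st,_=cv2.connectedComponentsWithStats(m)
    if k<2: print(nm,"none");return
    i=1+st[1:,4].argmax();vv,uu=np.nonzero(l==i);P=plane(f,np.c_[uu,vv],z)
    print(nm,st[i].tolist(),[np.round(x,2) for x in cv2.minAreaRect((P[:,:2]*1000).astype(np.float32))])
f=load("wrist3");W=cloud(f)
roi=(W[...,0]>.38)&(W[...,0]<.65)&(W[...,1]>0)&(W[...,1]<.36)
rect(f,roi&(abs(W[...,2]-.134)<.004),.134,"tab")
rect(f,roi&(abs(W[...,2]-.092)<.004),.092,"plate")
rect(f,roi&(W[...,2]>.072),.08,"deck(all)")
# long deck edges: boundary points at z~.08
q=roi&(abs(W[...,2]-.08)<.005)
for n in ["scene2","scene0","side0","wrist3"]:
    f=load(n);W=cloud(f)
    D=(W[...,2]>.072)&(W[...,2]<.085)&(f[0].max(2)<110)
    vv,uu=np.nonzero(D);P=plane(f,np.c_[uu,vv],.08)[:,:2]
    c=np.array([.5033,.1713]);th=np.radians(7.45);ex=np.array([np.cos(th),np.sin(th)]);ey=np.array([-ex[1],ex[0]])
    L=np.c_[(P-c)@ex,(P-c)@ey]
    out=[]
    for sgn,ax in [(-1,0),(1,0),(-1,1),(1,1)]:
        o=1-ax; lim=[.14,.07][ax]
        b=np.arange(-lim,lim,.006);pts=[]
        for a in b:
            s=L[(L[:,o]>=a)&(L[:,o]<a+.006)]
            if len(s)>3:
                e=(s[:,ax]*sgn).max()
                if abs(e-[.08,.15][ax])<.01: pts.append((a+.003,e*sgn))
        if len(pts)>5:
            pts=np.array(pts);k=np.polyfit(pts[:,0],pts[:,1],1);out.append((sgn,"xy"[ax],len(pts),round(np.degrees(np.arctan(k[0])),2),round(k[1]*1000,1),round(np.std(pts[:,1]-np.polyval(k,pts[:,0]))*1000,1)))
    print(n,out)
f=load("scene2");W=cloud(f)
from scipy.optimize import least_squares
m=(abs(W[...,0]-.481)<.05)&(abs(W[...,1]+.373)<.05)&(W[...,2]>.03)&(W[...,2]<.095);q=W[m]
s=least_squares(lambda c:np.hypot(q[:,0]-c[0],q[:,1]-c[1])-.026,[.48,-.37],loss="soft_l1",f_scale=.002);print("bottle",s.x,m.sum())
```

```text
tab [312, 200, 17, 71, 1146] [array([503.01, 259.69]), array([57.98, 13.16]), np.float64(4.01)]
plate [61, 165, 293, 116, 28451] [array([510.38, 159.91]), array([108.85, 259.71]), np.float64(4.02)]
deck(all) [0, 117, 640, 350, 137658] [array([603.71, 260.45]), array([388.51, 750.67]), np.float64(5.5)]
scene2 [(-1, 'x', 29, np.float64(0.11), np.float64(-81.4), np.float64(0.8)), (1, 'x', 40, np.float64(0.09), np.float64(83.8), np.float64(0.9)), (-1, 'y', 16, np.float64(-0.37), np.float64(-150.3), np.float64(0.6))]
scene0 [(-1, 'x', 35, np.float64(0.21), np.float64(-81.3), np.float64(0.8)), (1, 'x', 40, np.float64(0.26), np.float64(84.2), np.float64(0.8)), (-1, 'y', 14, np.float64(-0.34), np.float64(-149.8), np.float64(0.7))]
side0 [(-1, 'x', 28, np.float64(0.0), np.float64(-78.8), np.float64(0.5)), (1, 'x', 41, np.float64(0.07), np.float64(77.1), np.float64(0.0)), (1, 'y', 24, np.float64(-0.12), np.float64(150.9), np.float64(0.7))]
wrist3 [(-1, 'x', 47, np.float64(0.21), np.float64(-80.1), np.float64(0.5)), (1, 'x', 41, np.float64(0.46), np.float64(76.2), np.float64(1.1)), (-1, 'y', 6, np.float64(0.0), np.float64(-148.2), np.float64(0.3))]
bottle [ 0.47986859 -0.37255255] 478
```

Emit:
{"fn": "jog_arm", "kwargs": {"series": [[[0,0,0,0.0013,0.0014,0.02,1],[0,0,0,0,0,0.03,1],[0,0,0,0,0,0.03,1],[0,0,0,0,0,0.025,1],[0,0,0,0,0,0.015,1],[0,0,0,0,0,0.006,1],[0,0,0,0,0,0,1],[0,0,0,0,0,0,1],[0,0,0,0,0,0,1]]]}}

```text
clock: 14.32
tool_pos: [0.5035, 0.2607, 0.1039]
ee_rot: [3.141, 0.001, -3.072]
wrist_force: [-0.2, 0.5, -0.2]
finger_gap: 1.002
```

Emit:
{"fn": "jog_arm", "kwargs": {"series": [[[0,0,0,0,-0.001,0.003,1],[0,0,0,0,0,0,0],[0,0,0,0,0,0,-0.5],[0,0,0,0,0,0,-1],[0,0,0,0,0,0,-1],[0,0,0,0,0,0,-1],[0,0,0,0,0,0,-1],[0,0,0,0,0,0,-1],[0,0,0,0,0,0,-1]]], "squeeze": 45}}

```text
clock: 15.45
tool_pos: [0.5032, 0.2594, 0.1002]
ee_rot: [-3.142, 0.0, -3.072]
wrist_force: [-0.4, -0.6, 0.3]
finger_gap: 0.159
```

```bash
python3 snap.py 4 wrist
```

```text
15.45 [0.5032 0.2594 0.1002] [-3.1415  0.     -3.0718] [-0.4 -0.6  0.3] 0.158758928776997 [-0.192  0.497 -0.489  1.84   0.296  0.876  0.819]
```

View pics/wrist4.png

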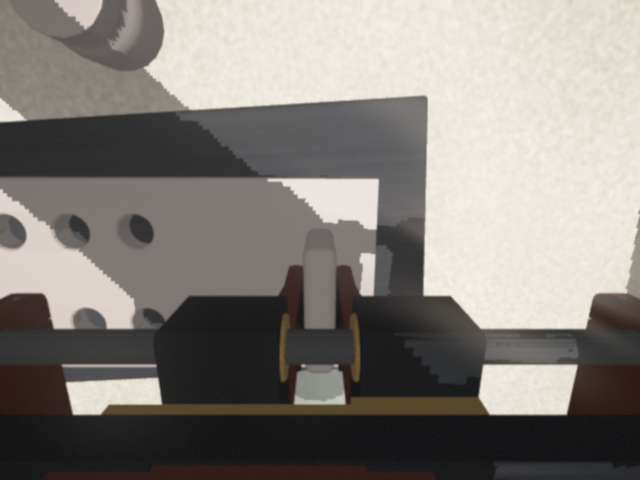

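Emit:
{"fn": "jog_arm", "kwargs": {"series": [[[0,0,-0.8,0.0028,0,0,-1],[0,0,-0.8,0.0028,0,0,-1],[0,0,-0.8,0.0028,0,0,-1],[0,0,-0.9,0.0028,0,0,-1],[0,0,0,0,0,0,-1],[0,0,0,0,0,0,-1]]]}}

```text
clock: 16.25
tool_pos: [0.4918, 0.2585, 0.1001]
ee_rot: [-3.142, -0.0, -3.014]
wrist_force: [-0.5, -0.4, 1.1]
finger_gap: 0.154
```

```bash
python3 snap.py 5 scene wrist
python3 - <<'E'
from h import *
for n in ["scene5","wrist5"]:
    f=load(n);W=cloud(f)
    m=(W[...,0]>.38)&(W[...,0]<.65)&(W[...,1]>-.2)&(W[...,1]<.36)&(abs(W[...,2]-.092)<.005)&(f[0].max(2)>75)
    m=cv2.morphologyEx(m.astype(np.uint8),cv2.MORPH_OPEN,np.ones((3,3)))
    k,l,st,_=cv2.connectedComponentsWithStats(m)
    i=1+st[1:,4].argmax();vv,uu=np.nonzero(l==i);P=plane(f,np.c_[uu,vv],.092)
    print(n,st[i].tolist(),np.round(np.nanmedian(W[l==i][:,2]),4),[np.round(x,2) for x in cv2.minAreaRect((P[:,:2]*1000).astype(np.float32))])
E
```

```text
16.25 [0.4918 0.2585 0.1001] [-3.1415e+00 -4.0000e-04 -3.0142e+00] [-0.5 -0.4  1.1] 0.15409756419841053 [-0.184  0.485 -0.507  1.865  0.301  0.868  0.86 ]
scene5 [385, 243, 133, 53, 4407] 0.0929 [array([506.28, 159.65]), array([116.37, 260.51]), np.float64(7.37)]
wrist5 [0, 178, 379, 150, 41465] 0.0917 [array([489.22, 183.89]), array([ 84.13, 208.06]), np.float64(7.39)]
```

View pics/scene5.png

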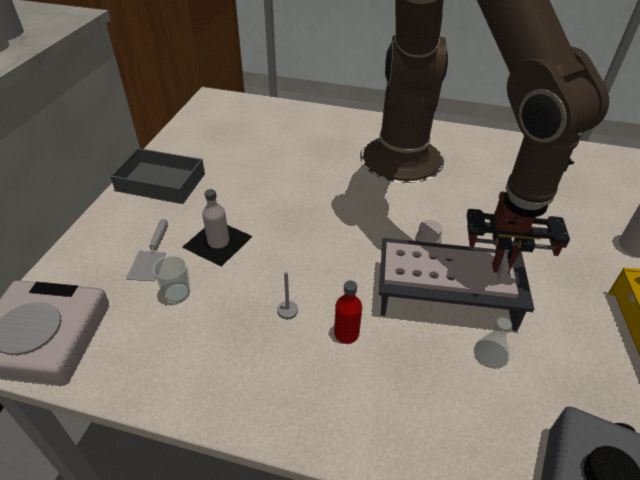

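Emit:
{"fn": "jog_arm", "kwargs": {"series": [[[0,0,0,0,-0.005,0,-1],[0,0,0,0,-0.01,0,-1],[0,0,0,0,-0.012,0,-1],[0,0,0,0,-0.012,0,-1],[0,0,0,0,-0.012,0,-1],[0,0,0,0,-0.012,0,-1],[0,0,0,0,-0.012,0,-1],[0,0,0,0,-0.012,0,-1],[0,0,0,0,-0.012,0,-1],[0,0,0,0,-0.012,0,-1],[0,0,0,0,-0.012,0,-1],[0,0,0,0,-0.012,0,-1],[0,0,0,0,-0.012,0,-1],[0,0,0,0,-0.012,0,-1],[0,0,0,0,-0.011,0,-1],[0,0,0,0,-0.006,0,-1],[0,0,0,0,-0.004,0,-1],[0,0,0,0,0,0,-1],[0,0,0,0,0,0,-1]]], "squeeze": 55}}

```text
clock: 18.73
tool_pos: [0.5149, 0.0797, 0.1001]
ee_rot: [-3.141, -0.0, -3.014]
wrist_force: [0.2, -1.4, -1.0]
finger_gap: 0.158
```

```bash
python3 snap.py 6 scene side wrist
cat > meas.py <<'E'
import sys
from h import *
from scipy.optimize import least_squares
k=sys.argv[1]
th=np.radians(7.3);ex=np.array([np.cos(th),np.sin(th)]);ey=np.array([-ex[1],ex[0]]);c=np.array([.5033,.1713])
for n in ["scene"+k,"side"+k,"wrist"+k]:
    f=load(n);W=cloud(f)
    m=(W[...,0]>.38)&(W[...,0]<.65)&(W[...,1]>-.3)&(W[...,1]<.36)&(abs(W[...,2]-.092)<.006)&(f[0].max(2)>75)
    m=cv2.morphologyEx(m.astype(np.uint8),cv2.MORPH_OPEN,np.ones((3,3)))
    kk,l,st,_=cv2.connectedComponentsWithStats(m)
    i=1+st[1:,4].argmax();vv,uu=np.nonzero(l==i);P=plane(f,np.c_[uu,vv],.092)[:,:2]
    q=W[l==i];L=np.c_[(q[:,:2]-c)@ex,(q[:,:2]-c)@ey]
    A=np.c_[L,np.ones(len(L))];co=np.linalg.lstsq(A,q[:,2],rcond=None)[0]
    rc=cv2.minAreaRect((P*1000).astype(np.float32))
    bx=(cv2.boxPoints(rc)/1000-c);print(n,st[i].tolist(),[np.round(x,2) for x in rc],"slopes deg",np.round(np.degrees(co[:2]),2),"z",round(float(np.median(q[:,2])),4))
    LP=np.c_[(P-c)@ex,(P-c)@ey]*1000
    e=[(LP[(abs(LP[:,0]-a)<5),1]).min() for a in range(-40,41,10)];print("   lead edge by x",np.round(e,1))
    s=[(LP[(abs(LP[:,1]-a)<6),0].min(),LP[(abs(LP[:,1]-a)<6),0].max()) for a in range(-320,-150,40) if (abs(LP[:,1]-a)<6).any()];print("   sides",np.round(s,1).tolist())
    m=(abs(W[...,0]-.637)<.02)&(abs(W[...,1]+.148)<.02)&(W[...,2]>.04)&(W[...,2]<.118);q=W[m]
    if len(q)>20:
        s=least_squares(lambda g:np.hypot(q[:,0]-g[0],q[:,1]-g[1])-.004,[.637,-.148],loss="soft_l1",f_scale=.002)
        print("   gauge",np.round(s.x,4),"riser xy",np.round([(s.x-c)@ex*1000,(s.x-c)@ey*1000],1),len(q))
E
python3 meas.py 6
```

```text
18.725 [0.5149 0.0797 0.1001] [-3.1411 -0.     -3.0142] [ 0.2 -1.4 -1. ] 0.1576820542909701 [ 0.14   0.429 -0.488  1.948  0.269  0.827  1.205]
scene6 [296, 234, 129, 52, 4282] [array([529.52, -19.22]), array([116.71, 260.47]), np.float64(7.23)] slopes deg [-0.28  0.02] z 0.0931
   lead edge by x [-321.5 -322.1 -322.3 -322.5 -322.  -322.1 -322.3 -322.4 -321.5]
   sides [[-56.0, 59.5], [-55.4, 57.2], [-54.8, 59.5], [-56.5, 59.1], [-56.5, 58.9]]
   gauge [ 0.6352 -0.1498] riser xy [  90.1 -335.3] 102
side6 [303, 229, 54, 85, 1169] [array([529.05, -15.97]), array([109.15, 260.22]), np.float64(7.49)] slopes deg [0.13 0.04] z 0.0904
   lead edge by x [ -96.6  -78.7  -79.1  -79.5  -79.6  -77.7  -78.1 -247.7 -318.5]
   sides [[42.1, 54.6], [38.0, 55.2], [31.9, 55.7], [35.3, 56.2], [34.4, 54.5]]
   gauge [ 0.637  -0.1505] riser xy [  91.8 -336.2] 69
wrist6 [0, 178, 379, 150, 41687] [array([512.3 ,   5.24]), array([ 84.15, 208.13]), np.float64(7.41)] slopes deg [-0.04  0.06] z 0.0917Traceback (most recent call last):
  File "meas.py", line 17, in <module>
    e=[(LP[(abs(LP[:,0]-a)<5),1]).min() for a in range(-40,41,10)];print("   lead edge by x",np.round(e,1))
       ~~~~~~~~~~~~~~~~~~~~~~~~~~~~~~^^
    return umr_minimum(a, axis, None, out, keepdims, initial, where)
ValueError: zero-size array to reduction operation minimum which has no identity
```

View pics/scene6.png

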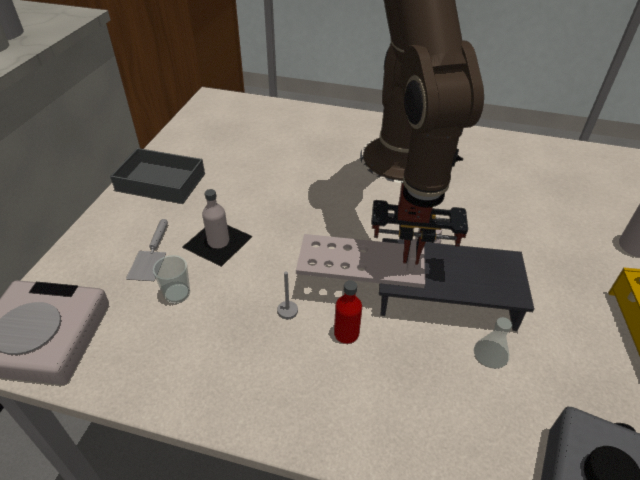

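View pics/wrist6.png

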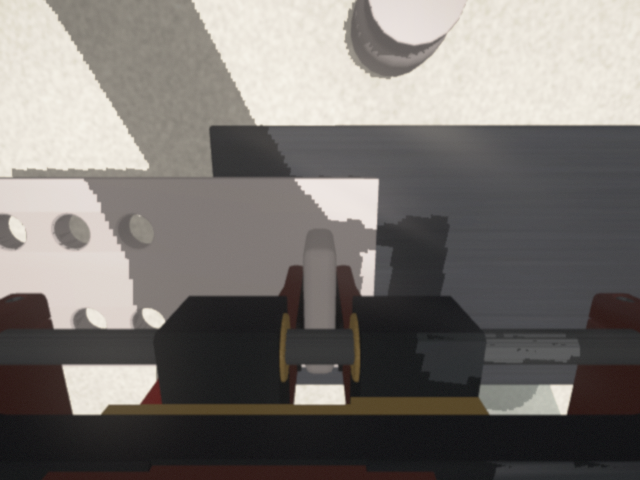

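View pics/side6.png

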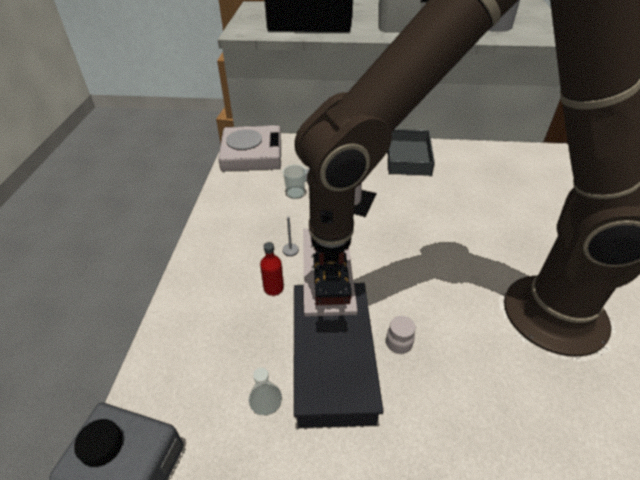

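Emit:
{"fn": "jog_arm", "kwargs": {"series": [[[0,0,0,0,-0.004,0,-1],[0,0,0,0,-0.005,0,-1],[0,0,0,0,-0.0035,0,-1],[0,0,0,0,0,0,-1],[0,0,0,0,0,0,-1],[0,0,0,0,0,0,-1]]]}}

```text
clock: 19.62
tool_pos: [0.5165, 0.0672, 0.1001]
ee_rot: [-3.141, -0.0, -3.014]
wrist_force: [0.0, -1.8, -0.5]
finger_gap: 0.157
```

```bash
sed -i 's/,"wrist"+k\]/]/' meas.py; sed -i 's/range(-40,41,10)\]/range(-40,41,10) if (abs(LP[:,0]-a)<5).any()]/' meas.py
python3 snap.py 7 scene side; python3 meas.py 7
python3 - <<'E'
from h import *
for n,b in [("scene7",(230,190,330,330)),("side7",(270,190,370,330))]:
    a=load(n)[0][b[1]:b[3],b[0]:b[2],::-1][:, :];s=5
    cv2.imwrite(f"pics/{n}c.png",cv2.resize(np.ascontiguousarray(a[:110]),None,fx=5.4,fy=5.4,interpolation=cv2.INTER_CUBIC))
E
```

```text
19.625 [0.5165 0.0672 0.1001] [-3.1412e+00 -1.0000e-04 -3.0144e+00] [ 0.  -1.8 -0.5] 0.15727750557583445 [ 0.163  0.428 -0.485  1.949  0.267  0.827  1.23 ]
scene7 [290, 234, 129, 51, 4251] [array([531.53, -31.59]), array([117.58, 260.44]), np.float64(7.23)] slopes deg [-0.4   0.04] z 0.093
   lead edge by x [-334.9 -334.9 -335.  -335.  -334.5 -334.6 -334.6 -334.7 -334.8]
   sides [[-56.0, 59.8], [-55.4, 59.6], [-54.8, 59.2], [-56.5, 59.1], [-56.5, 58.9]]
   gauge [ 0.6354 -0.1497] riser xy [  90.2 -335.2] 100
side7 [303, 225, 53, 84, 1170] [array([530.77, -29.86]), array([109.31, 262.15]), np.float64(7.58)] slopes deg [ 0.14 -0.03] z 0.0904
   lead edge by x [-107.6  -92.   -92.4  -92.8  -93.2  -93.7  -94.  -261.2 -333.4]
   sides [[39.7, 54.6], [35.7, 55.2], [34.2, 55.7], [37.6, 56.2], [34.3, 54.5]]
   gauge [ 0.6369 -0.1503] riser xy [  91.6 -336. ] 70
```

View pics/scene7c.png

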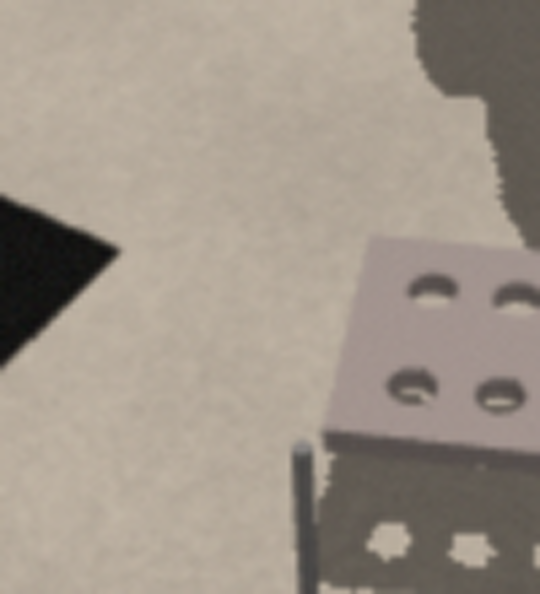

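View pics/side7c.png

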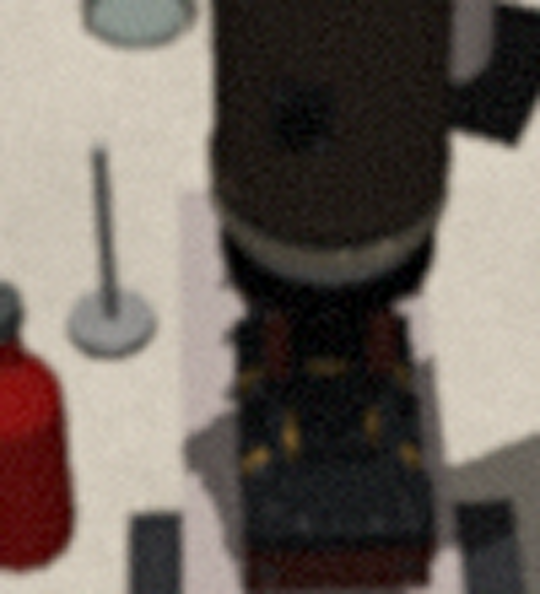

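Run:
```python
from h import *
th=np.radians(7.3);ex=np.array([np.cos(th),np.sin(th)]);ey=np.array([-ex[1],ex[0]]);c=np.array([.5033,.1713])
f=load("scene7")
a=plane(f,[(302/5.4+229.6,447/5.4+189.6)],.12);b=plane(f,[(370/5.4+229.6,237/5.4+189.6),(325/5.4+229.6,432/5.4+189.6)],.092)
for P in (a,b):
    for q in P[:,:2]: print("scene",np.round([(q-c)@ex*1000,(q-c)@ey*1000],1))
f=load("side7")
a=plane(f,[(99/5.4+269.6,147/5.4+189.6)],.12);b=plane(f,[(181/5.4+269.6,190/5.4+189.6),(205/5.4+269.6,190/5.4+189.6)],.092)
for P in (a,b):
    for q in P[:,:2]: print("side",np.round([(q-c)@ex*1000,(q-c)@ey*1000],1))
```

```text
scene [  89.1 -335. ]
scene [ -54.8 -334.3]
scene [  54.8 -333.4]
side [  90.8 -334.7]
side [  54.1 -334.6]
side [  42.9 -334.1]
```

Emit:
{"fn": "jog_arm", "kwargs": {"series": [[[0,0,0,0,-0.0005,0,-1],[0,0,0,0,0,0,-1],[0,0,0,0,0,0,-1],[0,0,0,0,0,0,-1],[0,0,0,0,0,0,-1]]]}}

```text
clock: 20.35
tool_pos: [0.5165, 0.0673, 0.1002]
ee_rot: [3.141, -0.0, -3.014]
wrist_force: [-0.8, 1.1, 0.6]
finger_gap: 0.157
```

```bash
python3 snap.py 8 scene side; python3 meas.py 8
```

```text
20.35 [0.5165 0.0673 0.1002] [ 3.1413 -0.     -3.0139] [-0.8  1.1  0.6] 0.15721579774237882 [ 0.163  0.428 -0.486  1.949  0.266  0.827  1.231]
scene8 [290, 234, 129, 52, 4278] [array([531.27, -31.53]), array([116.87, 260.18]), np.float64(7.37)] slopes deg [-0.34  0.09] z 0.093
   lead edge by x [-334.9 -334.4 -333.9 -334.5 -334.5 -334.6 -334.6 -334.7 -334.8]
   sides [[-56.0, 60.4], [-55.4, 59.6], [-54.8, 58.6], [-56.5, 59.1], [-56.5, 58.9]]
   gauge [ 0.6353 -0.1496] riser xy [  90.1 -335.1] 101
side8 [303, 225, 53, 85, 1183] [array([530.67, -29.3 ]), array([109.34, 263.26]), np.float64(7.55)] slopes deg [0.12 0.  ] z 0.0903
   lead edge by x [-107.6  -94.4  -92.4  -92.8  -93.2  -93.6  -91.3 -261.2 -333.4]
   sides [[42.0, 54.6], [38.0, 55.2], [34.2, 55.7], [35.3, 56.2], [34.2, 54.5]]
   gauge [ 0.6372 -0.1502] riser xy [  91.9 -335.9] 72
```

View pics/scene8.png

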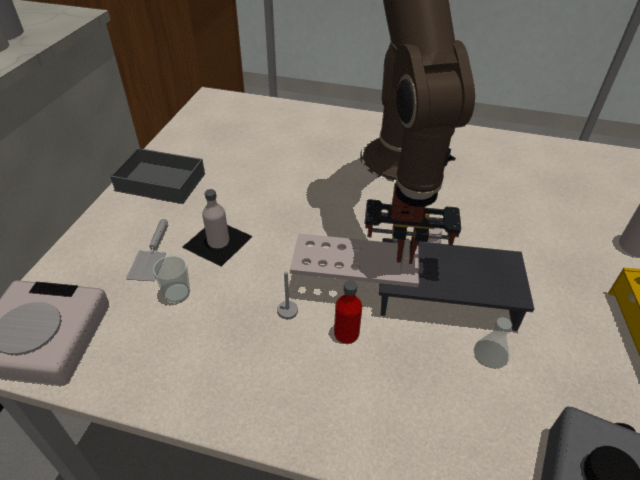

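Emit:
{"fn": "jog_arm", "kwargs": {"series": [[[0,0,0,0,-0.0008,0,-1],[0,0,0,0,0,0,-1],[0,0,0,0,0,0,-1],[0,0,0,0,0,0,-1],[0,0,0,0,0,0,-1],[0,0,0,0,0,0,-1]]]}}

```text
clock: 21.2
tool_pos: [0.5167, 0.0662, 0.1002]
ee_rot: [3.142, 0.0, -3.014]
wrist_force: [1.0, 2.3, -0.1]
finger_gap: 0.157
```

```bash
python3 snap.py 9 scene; python3 snap.py 9 side; python3 meas.py 9
```

```text
21.2 [0.5167 0.0662 0.1002] [ 3.1416e+00  2.0000e-04 -3.0142e+00] [ 1.   2.3 -0.1] 0.15743160702328188 [ 0.165  0.428 -0.485  1.949  0.267  0.826  1.233]
21.25 [0.5167 0.0662 0.1002] [-3.1416e+00  2.0000e-04 -3.0142e+00] [ 0.5  1.  -0.9] 0.15347736275279195 [ 0.165  0.428 -0.485  1.949  0.267  0.827  1.233]
scene9 [290, 234, 128, 52, 4280] [array([531.57, -32.88]), array([117.11, 259.66]), np.float64(7.35)] slopes deg [-0.38  0.09] z 0.0929
   lead edge by x [-336.  -335.5 -335.5 -335.6 -335.6 -335.1 -335.7 -335.7 -335.7]
   sides [[-56.0, 60.4], [-55.4, 59.9], [-54.8, 59.5], [-56.5, 58.8], [-56.2, 58.6]]
   gauge [ 0.6352 -0.1494] riser xy [  90.1 -334.9] 102
side9 [303, 225, 53, 84, 1158] [array([531.2 , -30.32]), array([109.11, 261.35]), np.float64(7.7)] slopes deg [0.19 0.06] z 0.0903
   lead edge by x [-107.6  -94.5  -92.4  -92.8  -93.2  -93.7  -94.  -261.2 -333.4]
   sides [[39.6, 54.6], [38.0, 55.2], [34.2, 55.7], [35.3, 56.2], [36.4, 54.5]]
   gauge [ 0.6364 -0.1503] riser xy [  91.2 -335.9] 76
```

```bash
python3 -c "
from cell import r
print(r.hand_in())"
```

```text
the job is handed in; nothing more can be done
None
```

The white bottle is upright on the mat, and the plate is slid out to the gauge pin and still held level by its tab. I handed the job in at about 21 s, and no verdict was reported.

- **Bottle:** I gripped the white one by its body and stood it on the mat. Its measured centre is about 1 mm from the mat's centre. I left the red look-alike alone.
- **Plate:** I gripped the tab, turned the plate about 3.3° to square it with the riser, and moved its rear about 11 mm onto the centre line. I then slid it straight out about 193 mm and kept a 55 N grip.

**Last checks**
- **Squareness and level:** The plate's yaw measured 7.35–7.7°, against about 7.3° for the riser. Its slope along its length was under 0.1°.
- **Leading edge against pin:**
  - By the arm's own position, the edge is at −335.9 mm along the riser.
  - The scene camera puts the edge at −335.6 mm and the pin at −334.9 mm.
  - The side camera puts the edge at about −333.4 mm, or about −335 mm after correcting its height error, and the pin at −335.9 mm.
- **Disagreements:**
  - The cameras agree only to about 1–2 mm, and that is how well the alignment is known.
  - The scene camera showed an apparent sideways tilt of −0.4°, but the side camera showed +0.2°, so I took it as noise.
  - A first 0.5 mm correction did not move the plate, so I added 0.8 mm, which moved it about 1 mm.
- **Other objects:** In the last scene picture I viewed, taken just before that final 0.8 mm nudge, everything else looked undisturbed.

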